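# Set electrode forceps to their marked gap round a scaffold plug and hold

## Task

Dry-fit the electrode forceps at the white ceramic scaffold plug before the leads are plugged in: take the forceps by the green grip pads from their white rest with the tips still spread wide, and lower the two round electrode plates into the dish, squarely on either side of the plug, level with it and clear of the dish floor. Then squeeze until the pointer stands on the red line of the scale (22 mm between the plates) and finish while holding the forceps there, still and at that gap, touching neither plug nor dish. Do not shift or tip the plug, and leave the dish and the things around where they are.

Things in the scene. Friction and masses are not known exactly. Their poses are not given: they have to be found in the camera images.
- forceps: Electrode forceps (large sprung tweezers), 70 g, 194 mm long: black heel at the back, two green blades, two round steel plates at the front. Origin: midway between the grip pads, at mid-height of the blades, 62 mm above the bench in the rest; +x from heel to tips, +y to the left blade, z up. Mass centre within 15 mm of the origin. Pick up from above, closing along y, finger pads at x = 0.
- pad_left (a point): Middle of the outer face of the left grip pad: flat, upright, ridged, 56 mm long (forceps x -24 to +32 mm), 14 mm high (z +/-7 mm). Over both pads at x = 0 the forceps measure 44.5 mm at rest and 34 mm at the red line; 1 mm narrower brings the plates 1.52 mm nearer. Spring force on each pad: about 5 N as closing begins, 9 N at the red line.
- pad_right (a point): The same for the right pad. The two blades are alike, so the forceps centre themselves between the fingers; let go, they spring open. Each blade turns on a hinge in the heel, 105 mm behind the origin and 6 mm to its side.
- red_line (a point): Red line on the white scale strip, which is fixed on the left blade and crosses over the right one at forceps x = 38 mm. The red pointer on the right blade, just in front of the strip, stands in line with it when the plates are 22 mm apart. Dark ticks: 5 mm of gap each.
- blade_left (a joint): Closing angle of the left blade in rad: 0 at rest (spread), 0.05 at the red line, 0.1 at most. Plate gap = 38 mm - 160 mm x (blade_left + blade_right).
- blade_right (a joint): The same for the right blade.
- plate_left (a point): Centre of the inner face of the left electrode plate, a steel disc 11 mm across and 1.5 mm thick standing upright on a 5 mm thick stem that hangs from the blade's tip. In the forceps' frame at x = 55 mm, z = -40 mm, y = +19 mm at rest and +11 mm at the red line. Axes as those of the blade (x along it to the tip, y left, z up).
- plate_right (a point): The same for the right plate (y = -19 mm at rest, -11 mm at the red line).
- rest: White rest for the forceps, fixed; base plate 170 x 74 x 6 mm, two notched uprights, 68 mm high at most: a rear one 50 mm wide under the heel (x -113 to -101 mm) and a front one 70 mm wide under the blades (x 36 to 44 mm). Origin on the bench straight below the forceps' origin, axes as theirs. The notches are open upward: lift the forceps straight up by 15 mm or more to clear them.
- dish: Clear round open dish, loose, 60 g, 88 mm across, rim 15 mm high, floor 3 mm thick, wall 2 mm. Origin: centre of its underside.
- plug: White porous ceramic scaffold plug, loose, 12 g, an upright cylinder 14 mm across and 18 mm high that stands free on the dish floor, within 12 mm of the dish's centre. Origin: centre of its underside.
- plug_mid (a point): The plug's centre, 9 mm above its underside.
- medium_bottle_b: Bottle of pink medium with a blue cap, 46 mm across, 98 mm high, loose, standing at the back. Origin: centre of its underside.
- small_dish: Small pink lidded dish, 38 mm across, 10 mm high, loose. Origin: centre of its underside.
- marker: White and blue marker pen, 132 x 13 x 13 mm, lying loose on the bench. Origin: middle of its underside, x along the pen.
Mind the look-alikes: they are no part of the job. What is shaped like the dish but black or yellow is not meant.

How it is judged (in metres and radians):
On the way, in this order (a step that is already met when the one before it is completed fails the run):
1. the forceps are lifted clear of their rest by the fingers, tips still spread (plates more than 25 mm apart) (contact force between the fingers and forceps above 1 N and contact force between forceps and rest below 0.1 N and height (world z) of forceps above 0.085 m and distance between plate_left and plate_right above 0.025 m), for 0.2 s.
2. the plates stand either side of the plug, level with it (within 6 mm along the blade and in height), still more than 25 mm apart (contact force between the fingers and forceps above 1 N and x of plug_mid in the frame of plate_left between -0.006 and 0.006 m and z of plug_mid in the frame of plate_left between -0.006 and 0.006 m and y of plug_mid in the frame of plate_left below -0.006 m and x of plug_mid in the frame of plate_right between -0.006 and 0.006 m and z of plug_mid in the frame of plate_right between -0.006 and 0.006 m and y of plug_mid in the frame of plate_right above 0.006 m and distance between plate_left and plate_right above 0.025 m), for 0.2 s.
At the end, for the whole second after the job is handed in: Held by the fingers alone (forceps touch no rest, dish or plug), plates 22 mm apart within 2 mm and steady, one either side of the plug, its middle within 6 mm of the plates' centres along the blade and in height; plug upright and within 6 mm of its start, dish within 8 mm (contact force between the fingers and forceps above 1 N and x of plug_mid in the frame of plate_left between -0.006 and 0.006 m and z of plug_mid in the frame of plate_left between -0.006 and 0.006 m and y of plug_mid in the frame of plate_left below -0.006 m and x of plug_mid in the frame of plate_right between -0.006 and 0.006 m and z of plug_mid in the frame of plate_right between -0.006 and 0.006 m and y of plug_mid in the frame of plate_right above 0.006 m and contact force between forceps and rest below 0.1 N and contact force between forceps and dish below 0.1 N and contact force between forceps and plug below 0.1 N and distance between plate_left and plate_right between 0.02 and 0.024 m and height (world z) of forceps above 0.04 m and linear speed of forceps below 0.02 m/s and angular speed of forceps below 0.2 rad/s and velocity of joint blade_left between -0.03 and 0.03 rad/s and velocity of joint blade_right between -0.03 and 0.03 rad/s and angle between plug's own z axis and vertical below 0.1 rad and distance of plug from where it was at the start of the episode below 0.006 m and distance of dish from where it was at the start of the episode below 0.008 m); the arm keeps its last pose, push and grip.
It fails at once if the plug is shoved (6 mm) or tipped (distance of plug from where it was at the start of the episode above 0.006 m or angle between plug's own z axis and vertical above 0.25 rad).
It fails at once if the dish is shifted by more than 8 mm (distance of dish from where it was at the start of the episode above 0.008 m).
It fails at once if the bottle, the small dish or the pen is shifted by more than 10 mm (distance of any of medium_bottle_b, small_dish, marker from where it was at the start of the episode above 0.01 m).
It also fails if it takes over 53 s, if anything falls off the work surface, if the arm or the gripper's body presses on something with over 40 N, if the wrist force passes 120 N, or if a joint passes its speed limit or range.

## Robot

A 6-joint arm with a two-finger parallel gripper is mounted at the origin on the work surface; the furniture and walls round the work are solid. World frame = base frame: x ahead of the robot, y to its left, z up, the work surface at z = 0. Lengths are in mm, angles in rad, forces in N, time in s.
With the tool pointing down it reaches from about 275 to 1000 mm from the base axis. Payload 8.4 kg.
Tool frame: the origin (TCP) lies midway between the tips of the shut fingers; the grasp point (between the pads) lies 19 mm behind it; z points along the fingers, y is the line along which they close (so a half turn about z gives the same grasp; the last joint's range is limited). The gripper opens to 85 mm and grips with 20 to 120 N. Pads are 22 mm wide; open, the fingers measure 114 mm over their backs; the gripper's body (76 mm by 85 mm) begins 54 mm behind the grasp point. The pads swing forward as they close: fully open they stand 13 mm farther back than shut.
Start: joints at [1.278, 0.353, 1.633, -0, 1.155, -0.002], TCP at [179.198, 598.762, 231.281] pointing down, gripper open.
Joint ranges: [-2.63, 2.63], [-0.92, 2.1], [0.06, 2.66], [-1.3, 4.44], [0, 2.69], [-3.02, 3.02]. Speed limits (rad/s): [2.22, 2.22, 2.79, 3.14, 3.14, 3.14].

## Interface

Orientations are given as [roll, pitch, yaw] about the fixed x, y, z axes, in that order (R = Rz(yaw) Ry(pitch) Rx(roll)).
In Python, from rig import r, imaging gives the robot as it stands. The module is installed in compiled form; this text tells all that it offers.
- The arm moves only by the tool arm_command, never from a script. Its argument "deltas" is a list of rows, each an object of numbers: "hand": the finger opening in mm, from 0 to 85.4; "tx", "ty", "tz": the shift along the tool's x, y, z in mm; "wx", "wy", "wz": the turn, a rotation vector about the tool's x, y, z in rad. A call has 1 to 8 rows; each row shifts and turns the commanded pose from where the row before left it, along the tool's axes as they then stand; what a row does not reach is not made up. A row lasts 1/8 s, in which the tool goes at most 62.5 mm and 10.7 degrees, less where a joint would pass 70% of its speed; a pose out of reach is approached as far as the arm can. A call with a gripper value outside its range is refused whole. The fingers move at their own pace and stop on an object; "squeeze" is the grip in N (left out, the last holds). Time passes only in rows, so rows that do not move let the fingers close. It gives the time, the measured TCP pose, the force, the opening and the grip force at its end, in the units of the state.
- r.sense(): the state, without advancing time (a new reading comes with each control period).
- imaging.grab_frame(name): name is "side" or "top"; returns a dict with "image" (384x512x3 uint8, red, green, blue), "mtx" (3x3 intrinsics, pixels), "world_to_cam" (4x4, takes a point from world to camera coordinates). Camera axes: x right, y up, looking along -z (the intrinsics and any distortion apply to the point x, -y, -z); pixel columns grow to the right and rows downward; lengths in mm; the calibration is good to about 2 mm. A picture is of the moment at which its call begins. There is no depth.
- r.sign_off(): hands the job in; it is judged then, once.
The state is a dict: "clock": time; "qpos": joint angles; "qvel": joint speeds; "joint_efforts": joint torques, N m; "eef_pos": TCP position; "tcp_rot": TCP orientation; "contact_force": force on the tool from outside, world axes, zero at the start; "wrist_torque": the same for the moment, N m; "opening": opening from 0.0 (shut) to 1.0 (fully open); "grasp_force": force on a finger pad.
Only numpy, scipy, OpenCV 4.12 (cv2) and the standard library are available. Lean on these libraries where they do the work, as an engineer would, in place of code of your own. Each camera call takes 0.05 s, during which the arm holds its last target. There are 200 camera calls.

## Working session

There is one attempt and no reset: what is moved stays moved. The work goes in short steps, Python scripts to look and compute and a tool call to move; the robot and the scene stay as the last step left them, time stands still between calls to the robot, and variables do not carry over. Pictures are saved under pics/ and viewed, at most 11 in all, crops included, and the job is handed in when it is done.

Besides the shell and the picture viewer there is one more tool, called after ">>>" by a JSON object that holds its "fn" and its "kwargs", one argument or row to a line. arm_command: Moves the arm, as the interface text tells. Its arguments: {"type":"object","properties":{"deltas":{"type":"array"},"squeeze":{"type":"number"}},"required":["deltas"]}

```bash
mkdir -p pics; cat > h.py <<'E'
import numpy as np, cv2
from rig import r, imaging
def grab(n,fn=None):
    f=imaging.grab_frame(n)
    if fn: cv2.imwrite('pics/'+fn,f['image'][:,:,::-1])
    return f
def ray(f,u,v):
    K=np.array(f['mtx']);T=np.array(f['world_to_cam']);R=T[:3,:3];c=-R.T@T[:3,3]
    d=np.linalg.inv(K)@[u,v,1]; d=R.T@(d*[1,-1,-1]); return c,d/np.linalg.norm(d)
def onz(f,u,v,z):
    c,d=ray(f,u,v); return c+d*(z-c[2])/d[2]
def proj(f,p):
    T=np.array(f['world_to_cam']);q=(T@np.append(p,1))[:3]*[1,-1,-1]; q=np.array(f['mtx'])@q; return q[:2]/q[2]
E
python3 - <<'E'
from h import *
s=r.sense();print(s)
a=grab('top','top0.png');b=grab('side','side0.png')
for f in(a,b):print(np.round(f['mtx'],1),ray(f,256,192),[k for k in f])
cv2.imwrite('pics/both.png',np.vstack([np.hstack([a['image'],b['image']])])[:,:,::-1])
E
```

```text
{'clock': 0.0, 'qpos': array([ 1.27761085e+00,  3.53659254e-01,  1.63418938e+00,  3.46393716e-05,
        1.15516267e+00, -2.40090630e-03]), 'qvel': array([-0.00044237,  0.00027188, -0.00113555, -0.00019593,  0.00039393,
       -0.00023994]), 'joint_efforts': array([-1.70347088e-03, -6.05282950e+01, -3.42071915e+01, -1.51224622e-04,
        9.78977914e-03, -2.31212545e-05]), 'eef_pos': array([179.0364614 , 598.28915631, 230.53109676]), 'tcp_rot': array([-3.14017408e+00, -3.50762788e-05,  2.85079405e+00]), 'contact_force': array([ 0.785123  , -0.82314507, -0.93395   ]), 'wrist_torque': array([0.06256274, 0.0223554 , 0.01614723]), 'grasp_force': 0.0, 'opening': 1.0030329556808648}
[[480.9   0.  257.8]
 [  0.  480.9 192.3]
 [  0.    0.    1. ]] (array([1.97920448e+02, 6.42386422e-01, 1.44095016e+03]), array([ 0.18718409,  0.01998161, -0.98212161])) ['image', 'mtx', 'world_to_cam']
[[471.1   0.  244.5]
 [  0.  471.1 189.2]
 [  0.    0.    1. ]] (array([   5.87657631, -681.27088318,  715.48791585]), array([ 0.45213115,  0.64888858, -0.61198124])) ['image', 'mtx', 'world_to_cam']
```

View pics/top0.png

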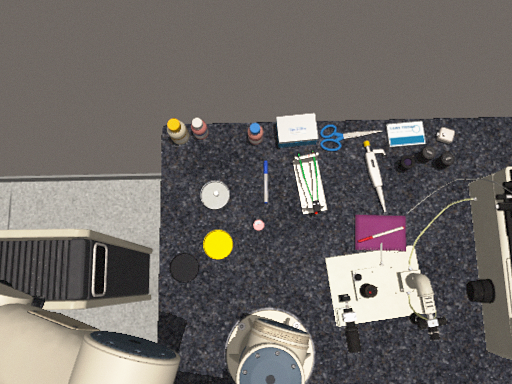

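View pics/side0.png

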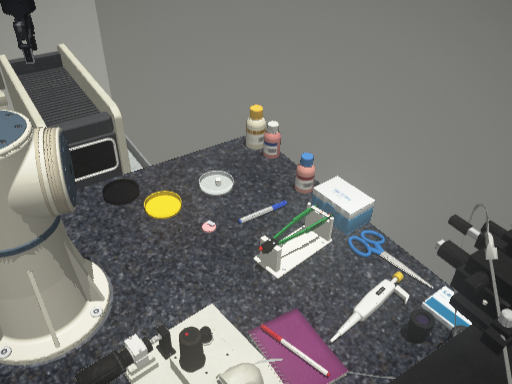

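```bash
python3 - <<'E'
from h import *
a=grab('top');b=grab('side')
A=cv2.resize(a['image'][140:225,280:345],None,fx=6,fy=6,interpolation=cv2.INTER_CUBIC)[:510]
B=cv2.resize(b['image'][195:280,245:345],None,fx=4,fy=6,interpolation=cv2.INTER_CUBIC)
B=cv2.resize(b['image'][195:280,250:335],None,fx=4.7,fy=6,interpolation=cv2.INTER_CUBIC)[:510]
cv2.imwrite('pics/crop.png',np.hstack([A,B])[:,:,::-1])
for u,v in[(256,350),(215,195),(310,183),(256,192),(300,192),(256,150)]:print(u,v,onz(a,u,v,0 if u!=310 else 62))
for u,v in[(216,182),(300,235)]:print(onz(b,u,v,0))
E
```

```text
256 350 [10.73348998 36.92934776  0.        ]
215 195 [465.67494362 155.2528678    0.        ]
310 183 [ 484.43523414 -129.5768769    62.        ]
256 192 [472.55339128  29.95901797   0.        ]
300 192 [ 469.93938324 -104.03896484    0.        ]
256 150 [605.16180289  27.95753566   0.        ]
[470.84081332 165.5914686    0.        ]
[ 531.11168106 -103.92020325    0.        ]
```

View pics/crop.png

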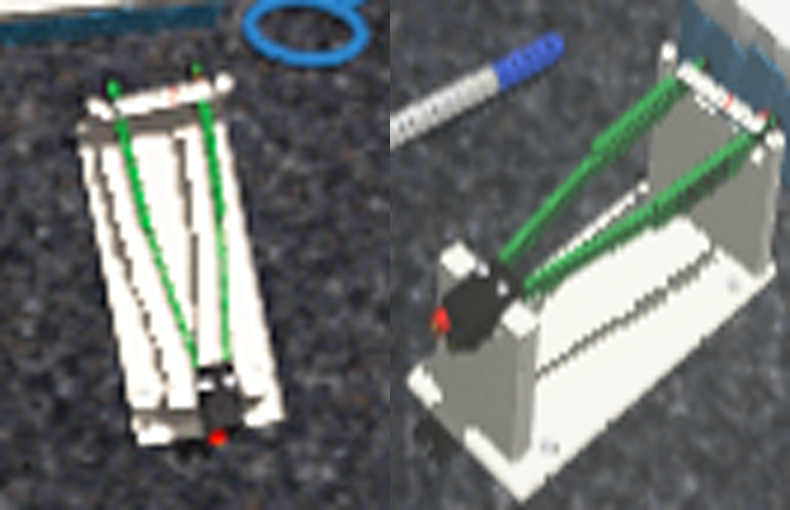

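```bash
cat >> h.py <<'E'
def tri(f1,p1,f2,p2):
    c1,d1=ray(f1,*p1);c2,d2=ray(f2,*p2)
    s=np.linalg.lstsq(np.c_[d1,-d2],c2-c1,rcond=None)[0]
    a,b=c1+s[0]*d1,c2+s[1]*d2; return (a+b)/2,np.linalg.norm(a-b)
def blobs(m,off=(0,0),amin=2):
    n,l,st,c=cv2.connectedComponentsWithStats(m.astype('uint8'),connectivity=8)
    return [(np.round(c[i]+off,1),st[i,4]) for i in range(1,n) if st[i,4]>=amin]
def masks(im):
    i=im.astype(int);R,G,B=i[...,0],i[...,1],i[...,2]
    return dict(green=(G>R+40)&(G>B+20),red=(R>G+60)&(R>B+60)&(G<130),white=i.min(2)>185)
E
python3 - <<'E'
from h import *
F={'top':grab('top'),'side':grab('side')}
W={'top':(140,225,280,345),'side':(195,280,245,340)}
D={'top':(175,215,195,235),'side':(165,200,192,240)}
for n,f in F.items():
    y0,y1,x0,x1=W[n];m=masks(f['image'][y0:y1,x0:x1])
    print(n,'red',blobs(m['red'],(x0,y0),1)); print('green',blobs(m['green'],(x0,y0),4))
    if n=='top':
        n_,l=cv2.connectedComponents(m['green'].astype('uint8'),connectivity=8)
        for i in range(1,n_):
            v,u=np.where(l==i)
            if len(u)<15: continue
            P=np.array([onz(f,x+x0,y+y0,67)[:2] for x,y in zip(u,v)])
            d=cv2.fitLine(P.astype(np.float32),cv2.DIST_HUBER,0,.01,.01).ravel()
            t=(P-d[2:])@d[:2]; print('blade',np.round(d,3),'yaw',np.arctan(d[1]/d[0]),'ends',d[2:]+t.min()*d[:2],d[2:]+t.max()*d[:2])
    y0,y1,x0,x1=D[n];im=f['image'][y0:y1,x0:x1]
    g=im.min(2); print('dish gray pct',np.percentile(g,[5,50,80,95,100]))
    for t in(190,210,230):print(t,blobs(g>t,(x0,y0),3))
    m=(g>110);print('dish',blobs(m,(x0,y0),100))
A=F['top']['image'][175:215,195:235];B=F['side']['image'][165:200,195:235]
cv2.imwrite('pics/dish.png',np.hstack([cv2.resize(A,(400,400),interpolation=0),cv2.resize(B,(400,350),interpolation=0)[:350].__class__ and cv2.copyMakeBorder(cv2.resize(B,(400,350),interpolation=0),0,50,0,0,0)])[:,:,::-1])
E
```

```text
top red [(array([316. , 212.3]), np.int32(7))]
green [(array([298.4, 154.2]), np.int32(5)), (array([315.7, 174.7]), np.int32(63)), (array([304.8, 178.2]), np.int32(68))]
blade [ 9.99000e-01  4.30000e-02  5.04966e+02 -1.46798e+02] yaw 0.043243855 ends [ 435.6385702  -149.79813768] [ 564.51785362 -144.22142399]
blade [ 9.64000e-01  2.67000e-01  4.89219e+02 -1.17018e+02] yaw 0.2705182 ends [ 432.94276693 -132.62468216] [553.09461411 -99.30463736]
dish gray pct [ 44.  75. 211. 216. 255.]
190 [(array([214.8, 195.3]), np.int32(550))]
210 [(array([215.5, 196.2]), np.int32(346))]
230 [(array([215.6, 192.4]), np.int32(13))]
dish [(array([214.5, 194.4]), np.int32(667))]
side red [(array([260.5, 247.7]), np.int32(12))]
green [(array([292.9, 221.5]), np.int32(155)), (array([302.3, 230.5]), np.int32(143))]
dish gray pct [ 65.   89.5 212.  221.  251. ]
190 [(array([215.8, 184.3]), np.int32(458))]
210 [(array([215.6, 184.1]), np.int32(408))]
230 [(array([217.9, 178.6]), np.int32(15))]
dish [(array([215.9, 182.2]), np.int32(719))]
```

View pics/dish.png

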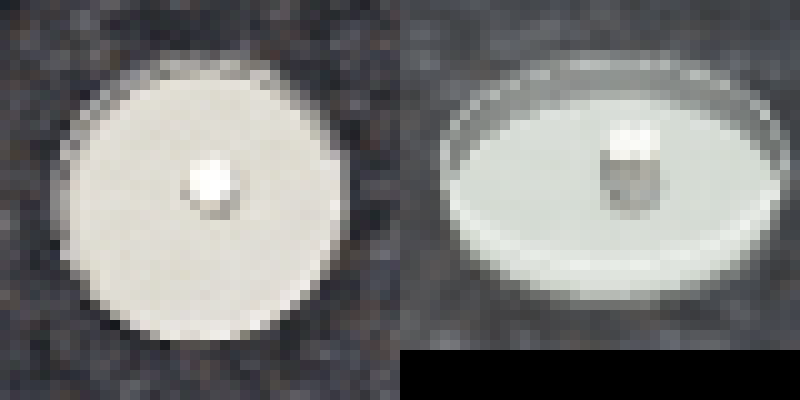

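```bash
python3 - <<'E'
from h import *
a=grab('top');b=grab('side')
print('plug',tri(a,(215.9,192.7),b,(217.9,178.4)),onz(a,215.9,192.7,21),onz(b,217.9,178.4,21))
print('redline',tri(a,(308.8,156.2),b,(322.3,211.7)),onz(a,308.8,156.2,72))
print('heelred',tri(a,(316,212.3),b,(260.5,247.7)))
yaw=.157;ax=np.array([np.cos(yaw),np.sin(yaw)])
# rear/front of rest uprights, tips of green in both views
print('upright front L top',tri(a,(296.2,157.6),b,(250+278/4.7,195+48/6)))
print('upright front R top',tri(a,(280+222/6,140+83/6),b,(250+387/4.7,195+137/6)))
print('pad starts L,R side z69',onz(b,250+205/4.7,195+135/6,69),onz(b,250+268/4.7,195+200/6,69))
print('tips L,R',tri(a,(280+113/6,140+88/6),b,(250+312/4.7,195+63/6)),tri(a,(280+197/6,140+67/6),b,(250+382/4.7,195+120/6)))
E
```

```text
plug (array([468.39759474, 150.28533689,  21.84252264]), np.float64(0.4345802033438548)) [468.76126979 150.29121505  21.        ] [468.74253648 151.34705506  21.        ]
redline (array([ 563.62118496, -128.48380372,   70.66950368]), np.float64(1.2987994016121087)) [ 562.69109666 -128.0086573    72.        ]
heelred (array([ 396.78292682, -143.27820407,   63.56816397]), np.float64(1.4291364561848001))
upright front L top (array([559.33166107, -90.91958227,  70.60959954]), np.float64(0.5914181322642681))
upright front R top (array([ 570.85619886, -153.00122759,   68.22554929]), np.float64(1.0852079751212615))
pad starts L,R side z69 [ 502.19171096 -110.0100954    69.        ] [ 504.94363416 -151.42331892   69.        ]
tips L,R (array([ 570.97991071, -100.11942409,   64.58816997]), np.float64(2.3021406320131534)) (array([ 579.8963563 , -141.15162991,   63.53716433]), np.float64(0.3568664963839557))
```

>>> {"fn": "arm_command", "kwargs": {
  "deltas": [
    {"wz": -0.145,"hand": 85},
    {"wz": -0.145},
    {"wz": -0.145},
    {"tx": -17,"ty": -55,"tz": 6},
    {"tx": -17,"ty": -55,"tz": 6},
    {"tx": -17,"ty": -55,"tz": 6},
    {"tx": -17,"ty": -55,"tz": 6},
    {"tx": -17,"ty": -55,"tz": 6}
  ],
  "squeeze": 30
}}

```text
schema error: expected keys hand, tx, ty, tz, wx, wy, wz
```

>>> {"fn": "arm_command", "kwargs": {
  "deltas": [
    {"tx": -17,"ty": -55,"tz": 6},
    {"tx": -17,"ty": -55,"tz": 6},
    {"tx": -17,"ty": -55,"tz": 6},
    {"tx": -17,"ty": -55,"tz": 6},
    {"tx": -17,"ty": -55,"tz": 6},
    {"tx": -17,"ty": -55,"tz": 6},
    {"tx": -17,"ty": -55,"tz": 6},
    {"tx": -17,"ty": -55,"tz": 6}
  ]
}}

```text
schema error: expected keys hand, tx, ty, tz, wx, wy, wz
```

>>> {"fn": "arm_command", "kwargs": {
  "deltas": [
    {"tz": 0},
    {"tz": 0}
  ]
}}

```text
schema error: expected keys hand, tx, ty, tz, wx, wy, wz
```

>>> {"fn": "arm_command", "kwargs": {
  "deltas": [
    {"hand": 85,"tx": 0,"ty": 0,"tz": 0,"wx": 0,"wy": 0,"wz": -0.145},
    {"hand": 85,"tx": 0,"ty": 0,"tz": 0,"wx": 0,"wy": 0,"wz": -0.145},
    {"hand": 85,"tx": 0,"ty": 0,"tz": 0,"wx": 0,"wy": 0,"wz": -0.145},
    {"hand": 85,"tx": -17,"ty": -55,"tz": 6,"wx": 0,"wy": 0,"wz": 0},
    {"hand": 85,"tx": -17,"ty": -55,"tz": 6,"wx": 0,"wy": 0,"wz": 0},
    {"hand": 85,"tx": -17,"ty": -55,"tz": 6,"wx": 0,"wy": 0,"wz": 0},
    {"hand": 85,"tx": -17,"ty": -55,"tz": 6,"wx": 0,"wy": 0,"wz": 0},
    {"hand": 85,"tx": -17,"ty": -55,"tz": 6,"wx": 0,"wy": 0,"wz": 0}
  ],
  "squeeze": 30
}}

```text
clock: 1.4
eef_pos: [303.4, 337.3, 201.3]
tcp_rot: [3.141, 0.001, -2.997]
contact_force: [1.0, 0.1, -0.9]
opening: 1.002
grasp_force: 0.0
```

>>> {"fn": "arm_command", "kwargs": {
  "deltas": [
    {"hand": 85,"tx": -17,"ty": -55,"tz": 6,"wx": 0,"wy": 0,"wz": 0},
    {"hand": 85,"tx": -17,"ty": -55,"tz": 6,"wx": 0,"wy": 0,"wz": 0},
    {"hand": 85,"tx": -17,"ty": -55,"tz": 6,"wx": 0,"wy": 0,"wz": 0},
    {"hand": 85,"tx": -17,"ty": -55,"tz": 6,"wx": 0,"wy": 0,"wz": 0},
    {"hand": 85,"tx": -17,"ty": -55,"tz": 6,"wx": 0,"wy": 0,"wz": 0},
    {"hand": 85,"tx": -17,"ty": -55,"tz": 6,"wx": 0,"wy": 0,"wz": 0},
    {"hand": 85,"tx": -17,"ty": -55,"tz": 6,"wx": 0,"wy": 0,"wz": 0},
    {"hand": 85,"tx": -17,"ty": -55,"tz": 6,"wx": 0,"wy": 0,"wz": 0}
  ]
}}

```text
clock: 2.4
eef_pos: [501.4, -79.1, 153.3]
tcp_rot: [-3.142, 0.001, -2.998]
contact_force: [0.8, 1.2, 0.3]
opening: 0.993
grasp_force: 0.0
```

>>> {"fn": "arm_command", "kwargs": {
  "deltas": [
    {"hand": 85,"tx": -17,"ty": -52,"tz": 10,"wx": 0,"wy": 0,"wz": 0},
    {"hand": 85,"tx": 0,"ty": 0,"tz": 0,"wx": 0,"wy": 0,"wz": 0}
  ]
}}

```text
clock: 2.65
eef_pos: [526.2, -129.2, 142.7]
tcp_rot: [-3.141, 0.0, -3.001]
contact_force: [-0.3, 1.0, -0.5]
opening: 0.994
grasp_force: 0.0
```

```bash
python3 - <<'E'
from h import *
s=r.sense();print(s['clock'],s['eef_pos'],s['tcp_rot'],s['contact_force'])
a=grab('top','top1.png');b=grab('side')
A=cv2.resize(a['image'][120:230,270:350],(400,550),interpolation=2)
B=cv2.resize(b['image'][150:280,240:340],(400,520),interpolation=2)
cv2.imwrite('pics/v1.png',np.hstack([A,cv2.copyMakeBorder(B,0,30,0,0,0)])[:,:,::-1])
E
```

```text
2.65 [ 526.18201434 -129.17194347  142.71359402] [-3.14094400e+00  4.61094399e-04 -3.00088940e+00] [-0.29562796  0.97607118 -0.48812733]
```

View pics/v1.png

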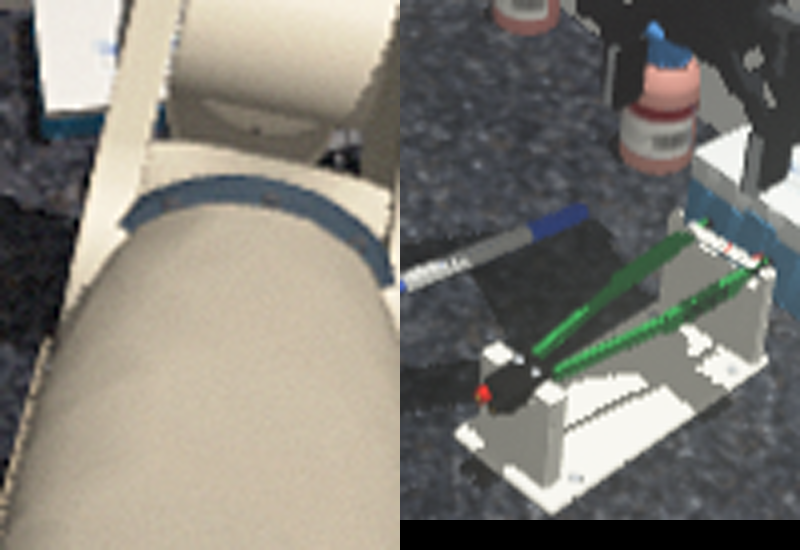

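>>> {"fn": "arm_command", "kwargs": {
  "deltas": [
    {"hand": 85,"tx": 0,"ty": 2,"tz": 20,"wx": 0,"wy": 0,"wz": 0},
    {"hand": 85,"tx": 0,"ty": 0,"tz": 20,"wx": 0,"wy": 0,"wz": 0},
    {"hand": 85,"tx": 0,"ty": 0,"tz": 20,"wx": 0,"wy": 0,"wz": 0},
    {"hand": 85,"tx": 0,"ty": 0,"tz": 20,"wx": 0,"wy": 0,"wz": 0},
    {"hand": 85,"tx": 0,"ty": 0,"tz": 12,"wx": 0,"wy": 0,"wz": 0},
    {"hand": 85,"tx": 0,"ty": 0,"tz": 10,"wx": 0,"wy": 0,"wz": 0},
    {"hand": 60,"tx": 0,"ty": 0,"tz": 0,"wx": 0,"wy": 0,"wz": 0},
    {"hand": 60,"tx": 0,"ty": 0,"tz": 0,"wx": 0,"wy": 0,"wz": 0}
  ]
}}

```text
clock: 3.75
eef_pos: [525.0, -124.1, 41.8]
tcp_rot: [-3.141, 0.001, -2.997]
contact_force: [-0.4, -0.1, -0.1]
opening: 0.7
grasp_force: 0.0
```

>>> {"fn": "arm_command", "kwargs": {
  "deltas": [
    {"hand": 50,"tx": 0,"ty": 0,"tz": 0,"wx": 0,"wy": 0,"wz": 0},
    {"hand": 46,"tx": 0,"ty": 0,"tz": 0,"wx": 0,"wy": 0,"wz": 0},
    {"hand": 46,"tx": 0,"ty": 0,"tz": 0,"wx": 0,"wy": 0,"wz": 0},
    {"hand": 46,"tx": 0,"ty": 0,"tz": 0,"wx": 0,"wy": 0,"wz": 0}
  ]
}}

```text
clock: 4.25
eef_pos: [524.8, -124.2, 41.4]
tcp_rot: [-3.141, 0.0, -2.997]
contact_force: [0.7, -0.4, 0.3]
opening: 0.542
grasp_force: 0.4
```

```bash
python3 - <<'E'
from h import *
s=r.sense();print(s['clock'],s['eef_pos'],s['opening']*85.4,s['contact_force'])
b=grab('side')
cv2.imwrite('pics/v2.png',cv2.resize(b['image'][150:280,240:340],(600,600),interpolation=2)[:,:,::-1])
E
```

```text
4.25 [ 524.80732964 -124.16889676   41.42071908] 46.311786476930486 [ 0.73369542 -0.42816252  0.2545412 ]
```

View pics/v2.png

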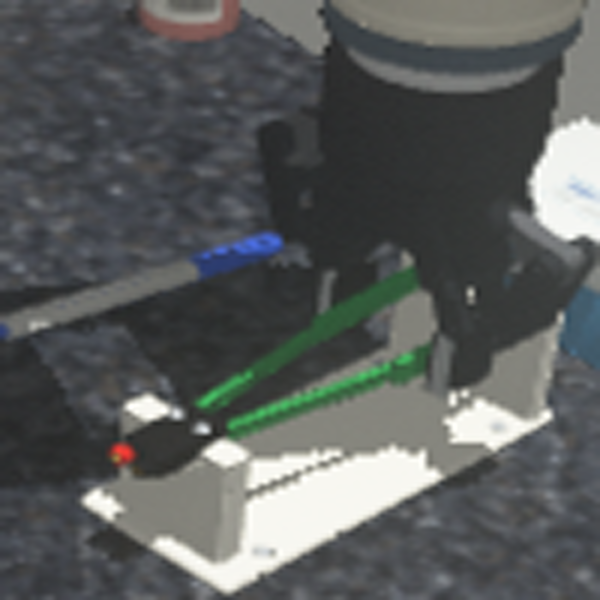

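>>> {"fn": "arm_command", "kwargs": {
  "deltas": [
    {"hand": 44,"tx": 0,"ty": -1.5,"tz": 0,"wx": 0,"wy": 0,"wz": 0},
    {"hand": 42,"tx": 0,"ty": 0,"tz": 0,"wx": 0,"wy": 0,"wz": 0},
    {"hand": 40.5,"tx": 0,"ty": 0,"tz": 0,"wx": 0,"wy": 0,"wz": 0},
    {"hand": 40.5,"tx": 0,"ty": 0,"tz": 0,"wx": 0,"wy": 0,"wz": 0},
    {"hand": 40.5,"tx": 0,"ty": 0,"tz": 0,"wx": 0,"wy": 0,"wz": 0}
  ]
}}

```text
clock: 4.92
eef_pos: [525.3, -125.6, 41.9]
tcp_rot: [-3.142, 0.001, -2.998]
contact_force: [-0.9, 1.0, 9.7]
opening: 0.478
grasp_force: 9.1
```

```bash
python3 - <<'E'
from h import *
s=r.sense();print(s['clock'],s['eef_pos'],s['opening']*85.4,s['grasp_force'],s['contact_force'],s['wrist_torque'])
E
```

```text
4.925 [ 525.2974199  -125.57634135   41.93358025] 40.78903458050537 9.12068979931064 [-0.90552856  1.02972638  9.7072662 ] [ 0.24881702  0.09219051 -0.09086503]
```

>>> {"fn": "arm_command", "kwargs": {
  "deltas": [
    {"hand": 40.5,"tx": 0,"ty": 0,"tz": -3,"wx": 0,"wy": 0,"wz": 0},
    {"hand": 40.5,"tx": 0,"ty": 0,"tz": -6,"wx": 0,"wy": 0,"wz": 0},
    {"hand": 40.5,"tx": 0,"ty": 0,"tz": -10,"wx": 0,"wy": 0,"wz": 0},
    {"hand": 40.5,"tx": 0,"ty": 0,"tz": -12,"wx": 0,"wy": 0,"wz": 0},
    {"hand": 40.5,"tx": 0,"ty": 0,"tz": -12,"wx": 0,"wy": 0,"wz": 0},
    {"hand": 40.5,"tx": 0,"ty": 0,"tz": -7,"wx": 0,"wy": 0,"wz": 0},
    {"hand": 40.5,"tx": 0,"ty": 0,"tz": 0,"wx": 0,"wy": 0,"wz": 0},
    {"hand": 40.5,"tx": 0,"ty": 0,"tz": 0,"wx": 0,"wy": 0,"wz": 0}
  ]
}}

```text
clock: 5.92
eef_pos: [524.7, -125.5, 91.1]
tcp_rot: [3.141, -0.0, -2.997]
contact_force: [-0.3, -0.5, -0.8]
opening: 0.475
grasp_force: 6.1
```

```bash
python3 - <<'E'
from h import *
s=r.sense();print(s['clock'],s['eef_pos'],s['opening']*85.4,s['grasp_force'],s['contact_force'],s['wrist_torque'])
b=grab('side')
cv2.imwrite('pics/v3.png',cv2.resize(b['image'][150:280,230:360],(600,600),interpolation=2)[:,:,::-1])
E
```

```text
5.925 [ 524.66819944 -125.51234409   91.07386145] 40.58624497873141 6.056303756777197 [-0.27187725 -0.4848674  -0.76879577] [ 0.00193761 -0.03171841 -0.04372849]
```

View pics/v3.png

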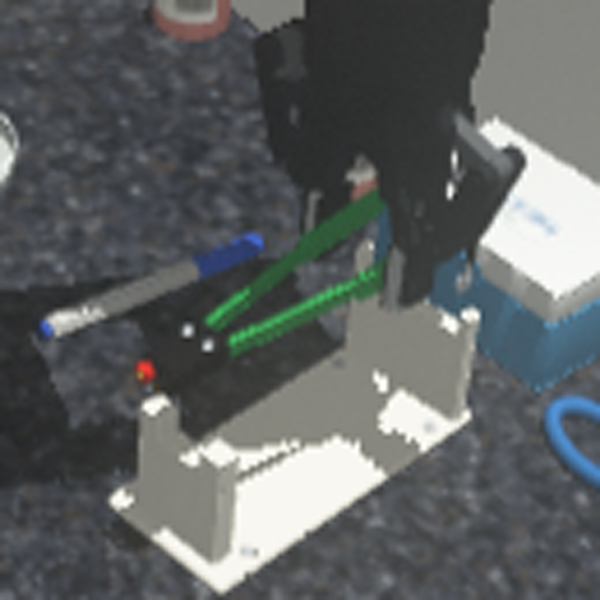

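>>> {"fn": "arm_command", "kwargs": {
  "deltas": [
    {"hand": 40.5,"tx": 0,"ty": 0,"tz": -15,"wx": 0,"wy": 0,"wz": 0},
    {"hand": 40.5,"tx": 0,"ty": 0,"tz": -25,"wx": 0,"wy": 0,"wz": 0},
    {"hand": 40.5,"tx": 0,"ty": 0,"tz": -20,"wx": 0,"wy": 0,"wz": 0.1},
    {"hand": 40.5,"tx": 0,"ty": 0,"tz": 0,"wx": 0,"wy": 0,"wz": 0.17},
    {"hand": 40.5,"tx": 0,"ty": 0,"tz": 0,"wx": 0,"wy": 0,"wz": 0.17},
    {"hand": 40.5,"tx": 0,"ty": 0,"tz": 0,"wx": 0,"wy": 0,"wz": 0.17},
    {"hand": 40.5,"tx": 0,"ty": 0,"tz": 0,"wx": 0,"wy": 0,"wz": 0.17},
    {"hand": 40.5,"tx": 0,"ty": 0,"tz": 0,"wx": 0,"wy": 0,"wz": 0.17}
  ]
}}

```text
clock: 6.98
eef_pos: [525.0, -125.6, 152.1]
tcp_rot: [3.141, 0.0, 2.33]
contact_force: [0.1, -0.1, -1.4]
opening: 0.476
grasp_force: 6.1
```

>>> {"fn": "arm_command", "kwargs": {
  "deltas": [
    {"hand": 40.5,"tx": 0,"ty": 0,"tz": 0,"wx": 0,"wy": 0,"wz": 0.17},
    {"hand": 40.5,"tx": 0,"ty": 0,"tz": 0,"wx": 0,"wy": 0,"wz": 0.17},
    {"hand": 40.5,"tx": 0,"ty": 0,"tz": 0,"wx": 0,"wy": 0,"wz": 0.17},
    {"hand": 40.5,"tx": 0,"ty": 0,"tz": 0,"wx": 0,"wy": 0,"wz": 0.17},
    {"hand": 40.5,"tx": 0,"ty": 0,"tz": 0,"wx": 0,"wy": 0,"wz": 0.085},
    {"hand": 40.5,"tx": 0,"ty": 0,"tz": 0,"wx": 0,"wy": 0,"wz": 0},
    {"hand": 40.5,"tx": 0,"ty": 0,"tz": 0,"wx": 0,"wy": 0,"wz": 0}
  ]
}}

```text
clock: 7.85
eef_pos: [524.9, -125.6, 151.6]
tcp_rot: [3.141, 0.0, 1.573]
contact_force: [-0.0, -0.2, -0.5]
opening: 0.472
grasp_force: 6.1
```

>>> {"fn": "arm_command", "kwargs": {
  "deltas": [
    {"hand": 40.5,"tx": 25,"ty": -4,"tz": 0,"wx": 0,"wy": 0,"wz": 0},
    {"hand": 40.5,"tx": 50,"ty": -8,"tz": 0,"wx": 0,"wy": 0,"wz": 0},
    {"hand": 40.5,"tx": 55,"ty": -9,"tz": 0,"wx": 0,"wy": 0,"wz": 0},
    {"hand": 40.5,"tx": 55,"ty": -9,"tz": 0,"wx": 0,"wy": 0,"wz": 0},
    {"hand": 40.5,"tx": 55,"ty": -10,"tz": 0,"wx": 0,"wy": 0,"wz": 0},
    {"hand": 40.5,"tx": 50,"ty": -9,"tz": 0,"wx": 0,"wy": 0,"wz": 0},
    {"hand": 40.5,"tx": 30,"ty": -5,"tz": 0,"wx": 0,"wy": 0,"wz": 0},
    {"hand": 40.5,"tx": 11,"ty": -2,"tz": 0,"wx": 0,"wy": 0,"wz": 0}
  ]
}}

```text
clock: 8.85
eef_pos: [468.6, 206.9, 151.4]
tcp_rot: [3.141, -0.0, 1.574]
contact_force: [-0.3, -0.5, -0.6]
opening: 0.473
grasp_force: 6.1
```

>>> {"fn": "arm_command", "kwargs": {
  "deltas": [
    {"hand": 40.5,"tx": 0,"ty": 0,"tz": 15,"wx": 0,"wy": 0,"wz": 0},
    {"hand": 40.5,"tx": 0,"ty": 0,"tz": 25,"wx": 0,"wy": 0,"wz": 0},
    {"hand": 40.5,"tx": 0,"ty": 0,"tz": 15,"wx": 0,"wy": 0,"wz": 0},
    {"hand": 40.5,"tx": 0,"ty": 0,"tz": 0,"wx": 0,"wy": 0,"wz": 0},
    {"hand": 40.5,"tx": 0,"ty": 0,"tz": 0,"wx": 0,"wy": 0,"wz": 0}
  ]
}}

```text
clock: 9.48
eef_pos: [469.3, 205.1, 96.6]
tcp_rot: [3.141, -0.0, 1.57]
contact_force: [0.4, -0.8, 0.0]
opening: 0.477
grasp_force: 6.1
```

```bash
python3 - <<'E'
from h import *
s=r.sense();print(s['clock'],s['eef_pos'],s['tcp_rot'],s['opening']*85.4,s['grasp_force'])
a=grab('top');b=grab('side')
A=cv2.resize(a['image'][145:225,175:255],(400,400),interpolation=2)
B=cv2.resize(b['image'][125:205,175:255],(400,400),interpolation=2)
cv2.imwrite('pics/v4.png',np.hstack([A,B])[:,:,::-1])
E
```

```text
9.475 [469.28401417 205.10464871  96.55369469] [ 3.14132365e+00 -4.67053097e-05  1.57028447e+00] 40.756258345359704 6.055079881916754
```

View pics/v4.png

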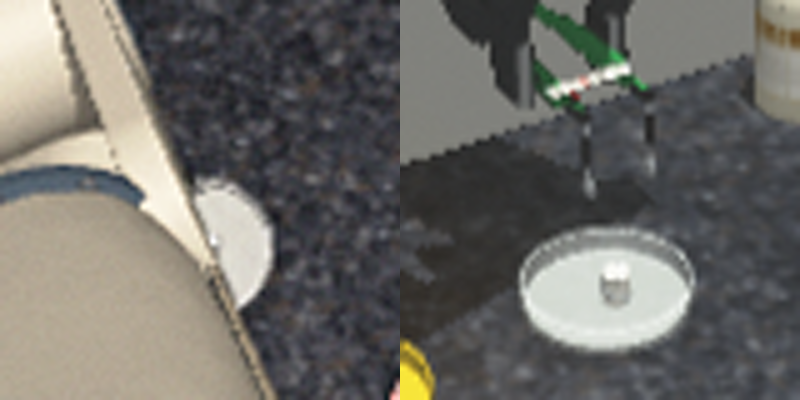

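```bash
python3 - <<'E'
from h import *
b=grab('side'); s=r.sense(); p=s['eef_pos']
z=p[2]+20.1-40
for sx in(-16.3,16.3):print('pred plate',proj(b,[p[0]+sx,p[1]-55,z]), 'per mm x,y,z',[np.round(proj(b,np.array([p[0]+sx,p[1]-55,z])+e)-proj(b,[p[0]+sx,p[1]-55,z]),2) for e in np.eye(3)])
print('plugtop pred',proj(b,[468.6,150.6,21]))
im=b['image'][125:185,195:240]
print(im[28:42,10:40].min(2))
yc=np.indices(im.shape[:2])
E
```

```text
pred plate [211.92241953 161.77652245] per mm x,y,z [array([ 0.36, -0.12]), array([-0.2, -0.2]), array([-0.01, -0.34])]
pred plate [223.57943861 157.84481565] per mm x,y,z [array([ 0.35, -0.12]), array([-0.21, -0.19]), array([-0.01, -0.34])]
plugtop pred [218.000381   178.56782503]
[[ 84  81  82  78  77  75  49  43  63  72  69  69  65  70  73  72  76  82
   85  56  50  68  67  75  75  72  78  82  81  86]
 [ 81  82  80  72  72  70  46  41  60  66  68  70  70  73  72  71  71  77
   83  81  72  71  71  67  70  78  87  83  75  64]
 [ 79  75  66  66  67  69  48  43  63  75  76  74  73  71  71  77  81  78
   78  88  87  73  70  62  61  68  72  73  74  65]
 [ 71  75  72  73  75  75  50  44  65  77  79  76  70  65  69  75  83  85
   88  96 115  76  69  62  61  67  70  67  69  67]
 [ 53  72  72  80  77  70  49  49  65  78  81  78  72  69  74  79  86  94
   94 103 154  74  70  67  67  73  74  73  73  68]
 [ 50  54  58  75  68  63  54  79  67  75  78  71  70  70  71  71  76  77
   90 101 133  76  64  68  73  76  72  70  72  73]
 [ 46  48  54  54  52  49  60 111  69  74  73  67  68  67  62  59  
[... 233 characters left out ...]
 53  52  48  49  53  70
   68  63  65  65  61  67  64  64  64  62  63  62]
 [ 47  52  52  53  55  55  74 123 131  61  53  53  52  53  52  54  57  52
   61  63  66  63  61  63  63  62  61  63  65  66]
 [ 47  49  51  52  53  55  59  98 106  66  51  50  49  52  52  50  52  52
   49  61  64  60  61  67  67  64  65  73  73  69]
 [ 46  47  47  45  48  50  50  68  87  58  50  49  47  49  49  50  52  50
   48  46  62  66  63  65  66  61  67  77  75  67]
 [ 48  47  49  49  48  49  49  48  50  53  52  50  46  45  48  49  49  48
   47  50  49  61  63  65  66  63  62  67  64  58]
 [ 50  50  48  50  52  53  51  49  50  55  55  52  49  50  48  49  46  48
   56  64  57  58  59  63  65  64  64  66  64  56]]
```

>>> {"fn": "arm_command", "kwargs": {
  "deltas": [
    {"hand": 40.5,"tx": 1,"ty": -2,"tz": 10,"wx": 0,"wy": 0,"wz": 0},
    {"hand": 40.5,"tx": 0,"ty": 0,"tz": 15,"wx": 0,"wy": 0,"wz": 0},
    {"hand": 40.5,"tx": 0,"ty": 0,"tz": 15,"wx": 0,"wy": 0,"wz": 0},
    {"hand": 40.5,"tx": 0,"ty": 0,"tz": 8,"wx": 0,"wy": 0,"wz": 0},
    {"hand": 40.5,"tx": 0,"ty": 0,"tz": 0,"wx": 0,"wy": 0,"wz": 0},
    {"hand": 40.5,"tx": 0,"ty": 0,"tz": 0,"wx": 0,"wy": 0,"wz": 0},
    {"hand": 40.5,"tx": 0,"ty": 0,"tz": 0,"wx": 0,"wy": 0,"wz": 0}
  ]
}}

```text
clock: 10.5
eef_pos: [467.2, 206.6, 48.7]
tcp_rot: [3.141, -0.0, 1.571]
contact_force: [0.0, -0.1, -0.5]
opening: 0.475
grasp_force: 6.1
```

```bash
python3 - <<'E'
from h import *
b=grab('side'); s=r.sense(); p=s['eef_pos'];print(p,s['tcp_rot'],s['opening']*85.4)
z=p[2]+20.1-40
for sx in(-16.3,16.3):print('pred plate',proj(b,[p[0]+sx,p[1]-55.8,z]))
cv2.imwrite('pics/v5.png',cv2.resize(b['image'][140:200,188:248],(600,600),interpolation=0)[:,:,::-1])
E
```

```text
[467.21061428 206.56133086  48.70678189] [ 3.14080079e+00 -3.18629337e-04  1.57085246e+00] 40.50232632055228
pred plate [211.68937641 178.20034006]
pred plate [223.06681812 174.16683595]
```

View pics/v5.png

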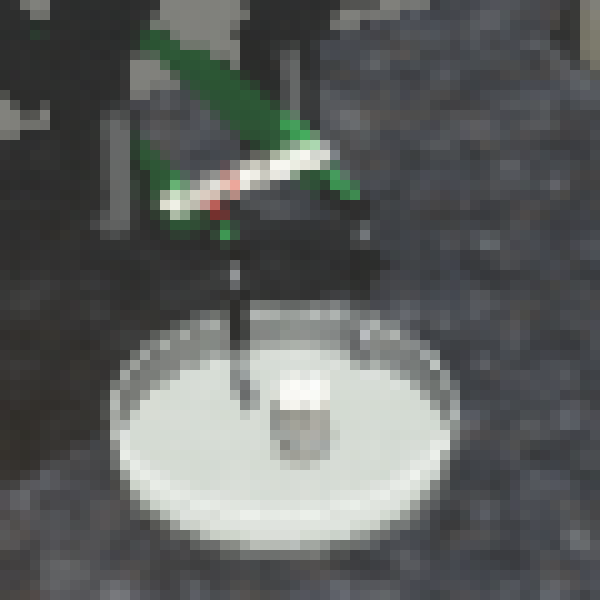

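>>> {"fn": "arm_command", "kwargs": {
  "deltas": [
    {"hand": 40.5,"tx": 0,"ty": 0,"tz": 4,"wx": 0,"wy": 0,"wz": 0},
    {"hand": 40.5,"tx": 0,"ty": 0,"tz": 4,"wx": 0,"wy": 0,"wz": 0},
    {"hand": 40.5,"tx": 0,"ty": 0,"tz": 4,"wx": 0,"wy": 0,"wz": 0},
    {"hand": 40.5,"tx": 0,"ty": 0,"tz": 3.5,"wx": 0,"wy": 0,"wz": 0},
    {"hand": 40.5,"tx": 0,"ty": 0,"tz": 0,"wx": 0,"wy": 0,"wz": 0},
    {"hand": 40.5,"tx": 0,"ty": 0,"tz": 0,"wx": 0,"wy": 0,"wz": 0},
    {"hand": 40.5,"tx": 0,"ty": 0,"tz": 0,"wx": 0,"wy": 0,"wz": 0},
    {"hand": 40.5,"tx": 0,"ty": 0,"tz": 0,"wx": 0,"wy": 0,"wz": 0}
  ]
}}

```text
clock: 11.55
eef_pos: [467.0, 206.5, 32.9]
tcp_rot: [3.141, -0.0, 1.571]
contact_force: [0.2, 0.0, -1.0]
opening: 0.476
grasp_force: 6.1
```

```bash
python3 - <<'E'
from h import *
b=grab('side'); s=r.sense(); p=s['eef_pos'];print(p,s['contact_force'],s['opening']*85.4)
z=p[2]+20.1-40
for sx in(-16.3,16.3):print('pred plate',proj(b,[p[0]+sx,p[1]-55.8,z]))
print('plugmid',proj(b,[468.6,150.6,12]))
cv2.imwrite('pics/v6.png',cv2.resize(b['image'][145:205,188:248],(600,600),interpolation=0)[:,:,::-1])
E
```

```text
[466.94445468 206.45213975  32.8753924 ] [ 0.52726622 -0.88593442 -1.04523706] 40.67863451871848
pred plate [211.81284212 183.39271423]
pred plate [223.0984252  179.32945658]
plugmid [218.08132627 181.46602718]
```

View pics/v6.png

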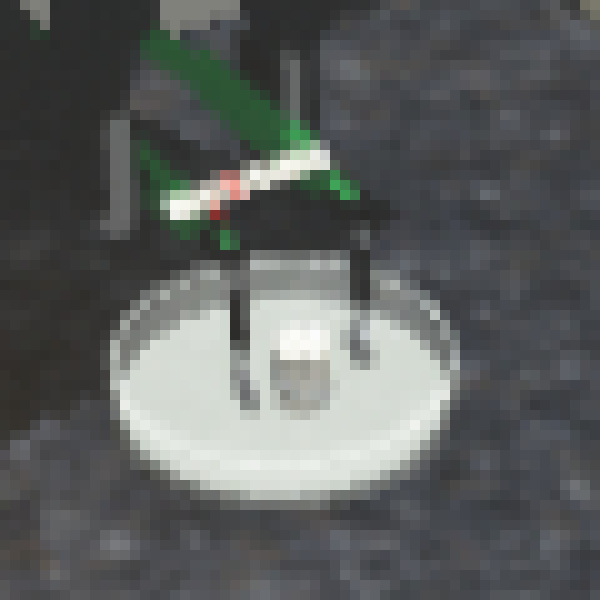

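>>> {"fn": "arm_command", "kwargs": {
  "deltas": [
    {"hand": 39.5,"tx": 0,"ty": 0,"tz": 0,"wx": 0,"wy": 0,"wz": 0},
    {"hand": 38.5,"tx": 0,"ty": 0,"tz": -0.5,"wx": 0,"wy": 0,"wz": 0},
    {"hand": 37.5,"tx": 0,"ty": 0,"tz": 0,"wx": 0,"wy": 0,"wz": 0},
    {"hand": 36.5,"tx": 0,"ty": 0,"tz": -0.5,"wx": 0,"wy": 0,"wz": 0},
    {"hand": 35.5,"tx": 0,"ty": 0,"tz": 0,"wx": 0,"wy": 0,"wz": 0},
    {"hand": 34.5,"tx": 0,"ty": 0,"tz": 0,"wx": 0,"wy": 0,"wz": 0},
    {"hand": 34,"tx": 0,"ty": 0,"tz": 0,"wx": 0,"wy": 0,"wz": 0},
    {"hand": 34,"tx": 0,"ty": 0,"tz": 0,"wx": 0,"wy": 0,"wz": 0}
  ]
}}

```text
clock: 12.6
eef_pos: [466.9, 206.4, 33.8]
tcp_rot: [-3.142, 0.0, 1.571]
contact_force: [0.3, -1.1, -0.5]
opening: 0.399
grasp_force: 8.8
```

>>> {"fn": "arm_command", "kwargs": {
  "deltas": [
    {"hand": 34,"tx": 0,"ty": 0,"tz": 0,"wx": 0,"wy": 0,"wz": 0},
    {"hand": 34,"tx": 0,"ty": 0,"tz": 0,"wx": 0,"wy": 0,"wz": 0},
    {"hand": 34,"tx": 0,"ty": 0,"tz": 0,"wx": 0,"wy": 0,"wz": 0},
    {"hand": 34,"tx": 0,"ty": 0,"tz": 0,"wx": 0,"wy": 0,"wz": 0}
  ]
}}

```text
clock: 13.1
eef_pos: [466.8, 206.4, 33.8]
tcp_rot: [-3.142, 0.0, 1.571]
contact_force: [0.4, -0.6, -0.3]
opening: 0.401
grasp_force: 8.8
```

```bash
python3 - <<'E'
from h import *
o=[]
for i in range(6):
    b=grab('side'); s=r.sense(); o.append(s['opening']*85.4)
p=s['eef_pos'];print(p,s['contact_force'],np.round(o,2),s['grasp_force'])
cv2.imwrite('pics/v7.png',cv2.resize(b['image'][145:205,188:248],(600,600),interpolation=0)[:,:,::-1])
E
```

```text
[466.88104531 206.40639223  33.78640864] [-0.03284707  0.16052661 -0.72763624] [34.12 34.32 34.25 34.26 34.16 33.94] 8.84395033121109
```

View pics/v7.png

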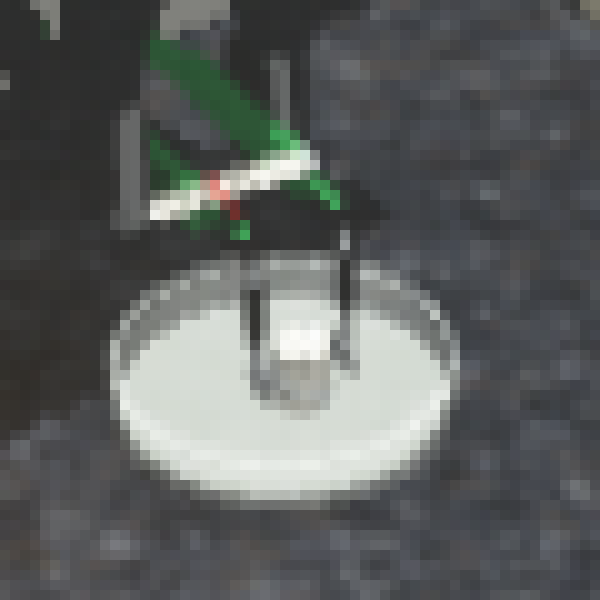

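```bash
python3 - <<'E'
from h import *
for n in('v6','v7'):
    g=cv2.imread(f'pics/{n}.png')[5::10,5::10].astype(float).mean(2)
    out=[]
    for lo,hi,rows in((21,28,range(30,34)),(33,39,range(27,31))):
        w=np.array([np.clip(np.median(g[v,lo:hi])+0-g[v,lo:hi],0,None) for v in rows]).sum(0); w[w<.15*w.max()]=0
        out.append((w*np.arange(lo,hi)).sum()/w.sum())
    print(n,out,out[1]-out[0],np.mean(out))
g=cv2.imread('pics/v7.png')[5::10,5::10].mean(2).astype(int);print(g[27:42,22:38])
E
```

```text
v6 [np.float64(23.43057674702472), np.float64(35.56328645447816)] 12.13270970745344 29.496931600751438
v7 [np.float64(25.001161777519606), np.float64(34.245501285347046)] 9.24433950782744 29.623331531433326
[[126 133 121 133 129 134 133 135 140 141 139 109  48 107 183 173]
 [134 132 107 111 104 134 136 142 143 141 135 106  47  88 138 142]
 [129 138  86  48 101 164 169 171 173 168 155 113  47  88 136 134]
 [155 176 105  51 129 218 218 221 220 216 202 165  61 118 154 140]
 [216 214 119  51 126 216 216 217 218 216 217 219 106 174 201 182]
 [215 215 134  52 126 216 225 232 223 235 222 198 133 186 220 220]
 [217 216 165  54 140 220 243 249 243 251 236 142 129 187 216 216]
 [216 216 182  83 174 216 248 246 249 248 237 102 147 192 215 215]
 [214 215 214 125 179 166 239 242 225 243 209 118 107 186 215 214]
 [214 214 205 131 172 141 143 152 147 167 161 173 131 149 214 214]
 [214 214 192 118 144 139 155 159 154 168 163 207 192 174 214 214]
 [215 215 213 127 113 133 162 162 170 171 164 197 214 214 215 215]
 [216 215 213 170 122 149 129 159 173 171 166 206 216 214 215 215]
 [215 215 215 213 176 173 159 156 164 161 175 215 215 214 216 216]
 [214 215 216 214 214 213 201 189 182 200 215 215 215 214 215 215]]
```

>>> {"fn": "arm_command", "kwargs": {
  "deltas": [
    {"hand": 33.7,"tx": 0,"ty": 0,"tz": 0,"wx": 0,"wy": 0,"wz": 0},
    {"hand": 33.7,"tx": 0,"ty": 0,"tz": 0,"wx": 0,"wy": 0,"wz": 0},
    {"hand": 33.7,"tx": 0,"ty": 0,"tz": 0,"wx": 0,"wy": 0,"wz": 0},
    {"hand": 33.7,"tx": 0,"ty": 0,"tz": 0,"wx": 0,"wy": 0,"wz": 0},
    {"hand": 33.7,"tx": 0,"ty": 0,"tz": 0,"wx": 0,"wy": 0,"wz": 0},
    {"hand": 33.7,"tx": 0,"ty": 0,"tz": 0,"wx": 0,"wy": 0,"wz": 0}
  ]
}}

```text
clock: 14.15
eef_pos: [466.9, 206.4, 33.8]
tcp_rot: [-3.142, -0.0, 1.571]
contact_force: [-0.2, -0.3, -0.5]
opening: 0.396
grasp_force: 9.0
```

```bash
python3 - <<'E'
from h import *
s=r.sense();print(s['eef_pos'],s['opening']*85.4,s['grasp_force'],s['contact_force']);print(r.sign_off())
E
```

```text
[466.87465386 206.42187765  33.76798248] 33.85065594615004 8.960739076137543 [-0.15462189 -0.29764474 -0.49674761]
the job is handed in; nothing more can be done
None
```

I handed the job in at about 14 s with the forceps held still and the plates either side of the plug; no verdict came back, and I estimate the gap at about 22 mm (the finger opening gives 21.8 mm, the last camera check about 23 mm).

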